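Thumb the latch and swing open the paint pen's gate

TASK

Open the gate of the plywood paint pen: press down its thumb lever to lift the latch bar clear of the keeper on the post, and with the bar lifted draw the gate out and gently swing it wide open, about square to the pen's front, then let go so that the bar drops back down. Feel for the bar's way out: do not strain the bar against the keeper, neither by pulling while it is still caught nor by jamming it hard upwards, and leave the bottles and the brush pot alone.

Things in the scene. Friction and masses are not known exactly. Their poses are not given: they have to be found in the camera images.
- pen: open-topped plywood pen standing fixed on the table, 170 mm deep (x) by 400 mm wide (y), walls 100 mm high. Origin: centre of its underside, on the table. Its -x side is the front, closed by the gate; z up. Its place and yaw vary.
- gate (a joint): hinge angle of the gate, 0 = shut, grows as it swings out of the pen's front (clockwise seen from above), limit 1.75 rad. Hinge friction about 0.12 N m, damping 0.3 N m s: it stays where it is left. The gate is a slatted wooden panel 15 mm thick, 302 mm wide, 15 to 140 mm above the table, 0.8 kg
- gate_hinge (a point): point on the gate's vertical hinge axis at table height, turning with the gate; at pen x = -80, y = +160 mm. Shut, its axes are the pen's. The panel runs from here along its own -y; its front face looks along its own -x, 7.5 mm before the axis
- latch (a joint): angle of the latch rocker on the gate's front, 0 = bar level, at rest on its stop by its own weight, grows as the bar is lifted, limit 0.45 rad. It turns about the gate's x axis on a pivot at gate_hinge x = -18, y = -215, z = 125 mm: the bar on the -y side, the thumb lever on the +y side; pressing the lever down lifts the bar
- latch_bar: steel latch bar, 10 mm thick (x), 12 mm high, reaching 125 mm from the pivot along its -y, past the gate's free edge into the keeper on the post. Origin: on the pivot, mid thickness and height.
- thumb_lever: dark steel thumb lever, one piece with the bar's rocker, ending in a thumb dish 50 mm long (y). Origin in the dish's middle, at gate_hinge x = -29, y = -145, z = 125 mm with the bar level (70 mm from the pivot). The dish's upper surface lies 5 mm above the origin and spans x = -28 to +16 mm from it; the gate's face is at x = +21
- fin_top (a point): middle of the top edge of the fin along the dish's front: 8 mm thick (x = -36 to -28 mm from the lever's origin), 50 mm long, its top 21 mm above the origin. Shut fingertips pressing in the dish behind the fin can draw the gate out by it. 1 to 4 N on the dish carries the bar; 10 mm down lifts the bar about 16 mm at the keeper
- post: square wooden latch post at the gate's free end, 35 x 34 mm, 195 mm high, fixed to the pen at pen x = -67.5, y = -165 mm, with the steel keeper before its front face. Origin: centre of its underside. The bar clears the keeper once the gate is open by 0.1 rad. More than 10 N between bar and keeper is a strain
- catch (a point): fixed point at the keeper, at the level bar's underside, 110 mm from the pivot. The keeper's lip, 8 mm thick, 6 mm wide (y), stands just before the bar; its top is 6 to 28 mm above this point: set differently each time and NOT measured. The bar must pass over it
- post_top (a point): centre of the post's top. Beside it, 15 mm over the keeper's lip, is a sprung tongue above the bar (6 N per mm at the bar, solid after 7 mm). A bar (12 mm high) touching it lightly is just clear of the lip; lifted less it is caught, lifted more it strains. At the dish the touch is felt as some 15 N per mm added to the bar's weight
- bottle_a: paint bottle standing in the pen behind the gate, 56 mm across, 150 mm high. Origin: centre of its underside.
- bottle_b: paint jar standing in the pen behind the gate, 60 mm across, 130 mm high. Origin: centre of its underside.
- brush_pot: white pot with brushes, 85 mm across, pot 105 mm high, brushes to 235 mm, standing in the pen behind the gate, at the post end. Origin: centre of its underside.

How it is judged (in metres and radians):
On the way, in this order (a step that is already met when the one before it is completed fails the run):
1. the fingers press the thumb lever and the bar is lifted while the gate is still shut (value of joint latch above 0.06 rad and contact force between the fingers and thumb_lever above 0.5 N and value of joint gate below 0.05 rad), for 0.1 s.
2. the gate is drawn out of its keeper (value of joint gate above 0.25 rad), for 0.1 s.
At the end, for the whole second after the job is handed in: the gate stands open by at least 1.3 rad (75 degrees) and is at rest, and the latch bar has dropped back to level (under 0.05 rad) (value of joint gate above 1.3 rad and value of joint latch below 0.05 rad and velocity of joint gate between -0.05 and 0.05 rad/s); the robot touches nothing.
It fails at once if the latch bar is strained against the keeper with more than 10 N (contact force between latch_bar and post above 10 N).
It fails at once if the gate is flung faster than 3 rad/s (velocity of joint gate above 3 rad/s).
It fails at once if the bottle, the jar or the brush pot is shifted by more than 20 mm or knocked over (distance of any of bottle_a, bottle_b, brush_pot from where it was at the start of the episode above 0.02 m or angle between any of bottle_a, bottle_b, brush_pot's own z axis and vertical above 0.35 rad).
It also fails if it takes over 45 s, if anything falls off the work surface, if the arm or the gripper's body presses on something with over 40 N, if the wrist force passes 120 N, or if a joint passes its speed limit or range.

ROBOT

A 6-joint arm with a two-finger parallel gripper is mounted at the origin on the work surface. World frame = base frame: x ahead of the robot, y to its left, z up, the work surface at z = 0. Lengths are in mm, angles in rad, forces in N, time in s.
With the tool pointing down it reaches from about 350 to 975 mm from the base axis. Payload 7.1 kg.
Tool frame: the origin (TCP) lies between the finger pads; the fingertips stand 17 mm ahead of it and the grasp point (between the pads) lies 2 mm behind it; z points along the fingers, y is the line along which they close (so a half turn about z gives the same grasp; the last joint's range is limited). The gripper opens to 88 mm and grips with 3 to 60 N. Pads are 20 mm wide; open, the fingers measure 115 mm over their backs; the gripper's body (75 mm by 178 mm) begins 61 mm behind the grasp point.
Start: joints at [-1.237, 0.423, 1.63, -0, 1.089, -0.019], TCP at [215.971, -586.482, 239.675] pointing down, gripper open.
Joint ranges: [-3, 3], [-0.9, 2.11], [0.09, 2.58], [-1.31, 4.45], [0.11, 2.69], [-2.54, 2.54]. Speed limits (rad/s): [2.39, 2.39, 3.01, 3.14, 3.14, 3.14].

INTERFACE

Orientations are given as a rotation vector (axis times angle).
In Python, from workcell import ctrl gives the robot as it stands.
- The arm moves only by the shell command python3 jog.py 'ROWS' [OPENING]. ROWS is a JSON list of rows, 1 to 5 of them, each of 6 numbers: dx, dy, dz in mm, then a rotation vector rx, ry, rz in rad; each row shifts and turns the commanded pose from where the row before left it, along the tool's axes as they then stand; what a row does not reach is not made up. A row lasts 1/12 s, in which the tool goes at most 41.7 mm and 0.125 rad, less where a joint would pass 70% of its speed; a pose out of reach is approached as far as the arm can. OPENING is the finger opening in mm, set as the command begins (- or left out keeps the last). The fingers move at their own pace and stop on an object; the grip force is fixed at half the most. Time passes only in rows, so rows that do not move let the fingers close. It prints the time, the measured TCP pose, the force, the opening and the grip force at its end.
- ctrl.get_obs(): the state, without advancing time (a new reading comes with each control period).
- ctrl.get_image(name): name is "side" or "top" or "wrist"; returns a dict with "img" (400x640x3 uint8, red, green, blue), "fx", "fy", "cx", "cy" (pixels), "R" (3x3) and "t" (3): a world point X has camera coordinates R X + t. Camera axes: x right, y down, z forward; pixel columns grow to the right and rows downward; lengths in mm; the calibration is good to about 2 mm. A picture is of the moment at which its call begins. There is no depth.
- ctrl.close_job(): hands the job in; it is judged then, once.
The state is a dict: "t": time; "qpos": joint angles; "qvel": joint speeds; "joint_torque": joint torques, N m; "ee_pos": TCP position; "orientation": TCP orientation; "ft_force": force on the tool from outside, world axes, zero at the start; "moment": the same for the moment, N m; "width": finger opening in mm; "grasp_force": force on a finger pad.
Only numpy, scipy, OpenCV 4.12 (cv2) and the standard library are available. Lean on these libraries where they do the work, as an engineer would, in place of code of your own. Each camera call takes 0.05 s, during which the arm holds its last target. There are 200 camera calls.

## Working session

There is one attempt and no reset: what is moved stays moved. The work goes in short steps, Python scripts to look and compute and a shell command to move; the robot and the scene stay as the last step left them, time stands still between calls to the robot, and variables do not carry over. Pictures are saved under pics/ and viewed, at most 10 in all, crops included, and the job is handed in when it is done.

```bash
ls; mkdir -p pics; python3 - <<'E'
from workcell import ctrl
import cv2,pickle
for n in("side","top"):
    d=ctrl.get_image(n);pickle.dump(d,open(f'{n}.pkl','wb'));cv2.imwrite(f'pics/{n}.png',d["img"][:,:,::-1]);print(n,d["fx"],d["cx"],d["cy"],d["R"],d["t"])
print(ctrl.get_obs())
E
```

```text
jog.py
pics
workcell.py
side 402.7932295348026 324.1453053179181 202.3747758841019 [[-0.78978734 -0.61290271  0.02421222]
 [-0.31465772  0.37095287 -0.87371877]
 [ 0.52652301 -0.69767058 -0.48582845]] [510.04047076 351.92783391 400.65889267]
top 412.34052393340335 319.5499203629665 194.09414150802837 [[ 0.01090869 -0.9999058  -0.00832988]
 [-0.98075198 -0.00907486 -0.19504666]
 [ 0.1949527   0.01029725 -0.98075859]] [-34.52702742 656.25478683 673.93658021]
{'t': 0.1, 'qpos': array([-1.23702636e+00,  4.23709186e-01,  1.63059776e+00,  9.02030696e-06,
        1.08859248e+00, -1.89919086e-02]), 'qvel': array([-0.00017232, -0.00170983, -0.00223221, -0.00050148, -0.00015192,
        0.00243081]), 'joint_torque': array([ 7.20069929e-04, -5.45612276e+01, -2.74324930e+01,  6.45223469e-02,
        1.87923666e-02, -3.69001282e-05]), 'ee_pos': array([ 215.80974281, -586.06064322,  239.02011605]), 'orientation': array([-3.09158068e+00, -5.51015249e-01,  3.09214734e-04]), 'ft_force': array([-0.93913708,  0.4369204 , -0.29749903]), 'moment': array([-0.02448057,  0.00248318,  0.02036268]), 'grasp_force': 0.0, 'width': 87.69891198714305}
```

View pics/side.png

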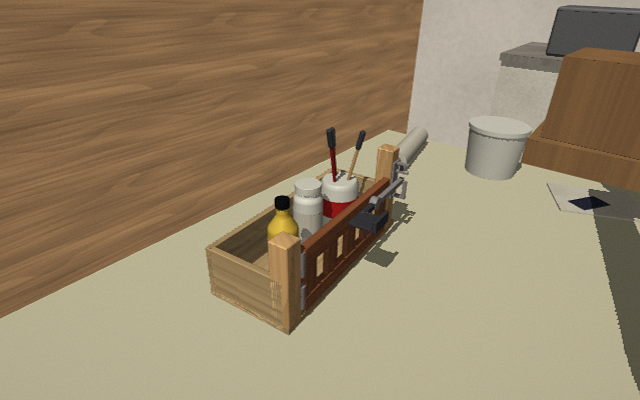

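View pics/top.png

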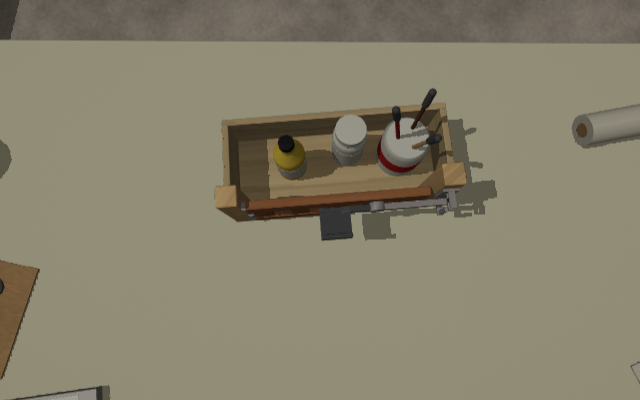

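The top view shows the shut gate along row ~200, the dark dish near (336,222), the post at (453,176) and the hinge post at (227,196). The side view shows the dish near (369,218). I'll enlarge both.

```bash
python3 - <<'E'
import cv2,numpy as np
a=cv2.imread('pics/top.png')[160:250,210:470];b=cv2.imread('pics/side.png')[140:260,330:430]
cv2.imwrite('pics/c1.png',cv2.resize(a,None,fx=3,fy=3,interpolation=2))
cv2.imwrite('pics/c2.png',cv2.resize(b,None,fx=5,fy=5,interpolation=2))
E
```

```text
(no output)
```

View pics/c1.png

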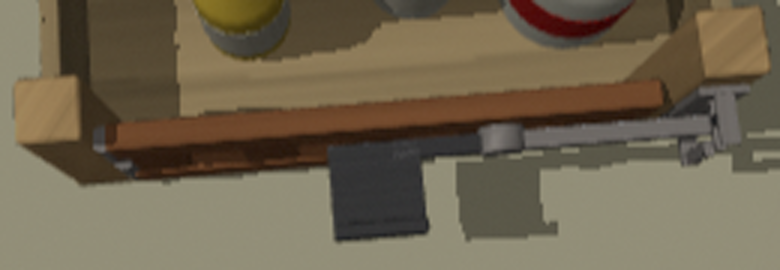

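View pics/c2.png

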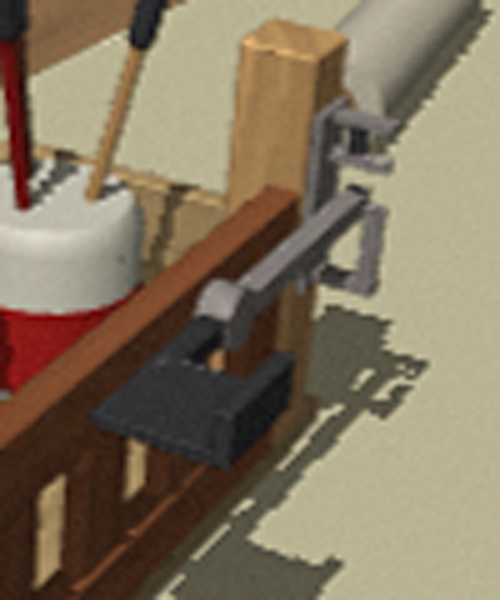

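Top crop: post top corners at about (697,12), (762,10), (770,75) and (703,80), gate free end top at (660,82)/(662,104), dish back corner at (328,150). Side crop: post top corners at (240,40), (275,22), (348,38) and (310,60), fin top outer ends at (232,415)/(292,358), dish back corner at (95,415). Next I fit the pen pose from these and triangulate the heights.

```bash
cat > h.py <<'E'
import pickle,numpy as np
from scipy.optimize import least_squares
D={n:pickle.load(open(f'{n}.pkl','rb')) for n in("side","top")}
def proj(d,X):
    c=d["R"]@X+d["t"];return np.array([d["fx"]*c[0]/c[2]+d["cx"],d["fy"]*c[1]/c[2]+d["cy"]])
def pen(p,P):
    c,s=np.cos(p[2]),np.sin(p[2]);return np.array([p[0]+c*P[0]-s*P[1],p[1]+s*P[0]+c*P[1],P[2]])
E
python3 - <<'E'
from h import *
T=lambda u,v:("top",210+u/3,160+v/3); S=lambda u,v:("side",330+u/5,140+v/5)
L=[((-50,-148,195),[T(697,12),S(240,40)]),((-50,-182,195),[T(762,10),S(275,22)]),((-85,-182,195),[T(770,75),S(348,38)]),((-85,-148,195),[T(703,80),S(310,60)]),
((-72.5,-142,140),[T(660,82)]),((-87.5,-142,140),[T(662,104),S(300,190)]),((-93,40,130),[T(328,150),S(95,415)]),((-145,40,146),[S(232,415)]),((-145,-10,146),[S(292,358)])]
f=lambda p:np.concatenate([proj(D[n],pen(p,P))-[u,v] for P,o in L for n,u,v in o])
r=least_squares(f,[600,0,0],loss='soft_l1',x_scale=[10,10,.05]);print(r.x);print(f(r.x).reshape(-1,2).round(1).tolist())
for P,o in L:
    if len(o)==2:
        X=least_squares(lambda X:np.concatenate([proj(D[n],X)-[u,v] for n,u,v in o]),pen(r.x,P)).x;print(P,X.round(1),pen(r.x,P).round(1))
for n,P in dict(lever=(-109,15,125),fin=(-141,15,146),hinge=(-80,160,0),pivot=(-98,-55,125),dish=(-118,15,130)).items():print(n,pen(r.x,P).round(1))
E
```

```text
[ 7.14702797e+02 -5.75174788e+01  8.97698790e-02]
[[-1.2, -0.2], [-0.3, -0.1], [-0.1, -1.3], [-0.1, -1.4], [0.7, -0.1], [1.0, -1.0], [0.0, 0.1], [1.7, -0.3], [-0.3, -0.6], [0.2, 1.2], [0.7, 0.3], [-1.5, -0.7], [-0.8, -0.5], [0.3, 0.9], [1.3, -0.6]]
(-50, -148, 195) [ 678.3 -211.5  194. ] [ 678.2 -209.4  195. ]
(-50, -182, 195) [ 680.5 -244.4  191.6] [ 681.2 -243.3  195. ]
(-85, -182, 195) [ 647.2 -246.1  192.6] [ 646.4 -246.4  195. ]
(-85, -148, 195) [ 644.8 -212.5  193.6] [ 643.3 -212.5  195. ]
(-87.5, -142, 140) [ 642.  -206.4  140.4] [ 640.3 -206.8  140. ]
(-93, 40, 130) [617.9 -28.4 128.1] [618.5 -26.  130. ]
lever [604.8 -52.3 125. ]
fin [572.9 -55.2 146. ]
hinge [620.7  94.7   0. ]
pivot [ 622.  -121.1  125. ]
dish [595.8 -53.2 130. ]
```

```bash
R='[26.8,-18.5,0,0,0,0]'; : ; 
python3 jog.py '[[26.8,-18.5,0,0,0,0],[26.8,-18.5,0,0,0,0],[26.8,-18.5,0,0,0,0],[26.8,-18.5,0,0,0,0],[26.8,-18.5,0,0,0,0]]' 0
python3 jog.py '[[26.8,-18.5,0,0,0,0],[26.8,-18.5,0,0,0,0],[26.8,-18.5,0,0,0,0],[26.8,-18.5,0,0,0,0],[26.8,-18.5,0,0,0,0]]'
python3 jog.py '[[26.8,-18.5,0,0,0,0],[26.8,-18.5,0,0,0,0],[26.8,-18.5,0,0,0,0],[26.8,-18.5,0,0,0,0],[26.8,-18.5,0,0,0,0]]'
python3 jog.py '[[26.8,-18.5,0,0,0,0],[26.8,-18.5,0,0,0,0],[26.8,-18.5,0,0,0,0],[26.8,-18.5,0,0,0,0],[26.8,-18.5,0,0,0,0]]'
python3 jog.py '[[0,0,0,0,0,-0.12],[0,0,0,0,0,-0.12],[0,0,0,0,0,-0.12],[0,0,0,0,0,-0.12],[0,0,0,0,0,-0.12]]'
```

```text
t: 0.52
ee_pos: [310.2, -451.9, 239.3]
orientation: [-3.092, -0.551, 0.0]
ft_force: [0.4, 0.3, -0.6]
width: 57.8
grasp_force: 0.0
t: 0.93
ee_pos: [404.0, -318.7, 239.5]
orientation: [-3.093, -0.551, 0.0]
ft_force: [0.7, 0.2, 0.6]
width: 24.5
grasp_force: 0.0
t: 1.35
ee_pos: [497.8, -185.6, 239.5]
orientation: [-3.093, -0.551, 0.001]
ft_force: [1.0, 0.0, 0.1]
width: 0.4
grasp_force: 0.0
t: 1.77
ee_pos: [591.6, -52.5, 239.3]
orientation: [-3.093, -0.551, 0.001]
ft_force: [0.4, -0.3, -0.4]
width: 0.2
grasp_force: 0.0
t: 2.18
ee_pos: [590.9, -53.8, 239.2]
orientation: [-2.787, -1.449, 0.001]
ft_force: [0.2, 0.5, 0.7]
width: 0.3
grasp_force: 0.0
```

```bash

python3 jog.py '[[0,0,0,0,0,-0.12],[0,0,0,0,0,-0.12],[0,0,0,0,0,-0.12],[0,0,0,0,0,-0.12],[0,0,0,0,0,-0.12]]' >/dev/null
python3 jog.py '[[0,0,0,0,0,-0.12],[0,0,0,0,0,-0.12],[0,0,0,0,0,-0.12],[0,0,0,0,0,-0.12],[0,0,0,0,0,-0.12]]' >/dev/null
python3 jog.py '[[0,0,0,0,0,-0.12],[0,0,0,0,0,-0.12],[0,0,0,0,0,-0.12],[0,0,0,0,0,-0.12],[0,0,0,0,0,-0.12]]'
python3 jog.py '[[0,0,15,0,0,-0.12],[0,0,15,0,0,-0.12],[0,0,15,0,0,-0.12],[0,0,15,0,0,-0.12],[0,0,10,0,0,0]]'
python3 - <<'E'
from workcell import ctrl
import cv2,numpy as np
from scipy.spatial.transform import Rotation as Ro
o=ctrl.get_obs();print(o["ee_pos"],o["qpos"].round(2),Ro.from_rotvec(o["orientation"]).as_matrix().round(3))
a=ctrl.get_image("top")["img"][170:250,290:460,::-1];b=ctrl.get_image("side")["img"][140:260,330:430,::-1]
a=cv2.resize(a,(425,200),interpolation=2);b=cv2.resize(b,(375,450),interpolation=2)
m=np.zeros((450,800,3),np.uint8);m[:200,:425]=a;m[:,425:]=b;cv2.imwrite('pics/m1.png',m)
E
```

```text
t: 3.43
ee_pos: [590.8, -54.0, 239.3]
orientation: [-0.598, -3.083, 0.0]
ft_force: [-0.2, -0.3, 0.3]
width: 0.8
grasp_force: 0.0
t: 3.85
ee_pos: [590.2, -54.0, 168.0]
orientation: [0.15, -3.136, -0.001]
ft_force: [-0.2, 0.0, -0.8]
width: 0.7
grasp_force: 0.0
[590.24677654 -53.97608084 167.97303467] [-0.11  0.47  1.75 -0.    0.92 -1.78] [[-0.995 -0.095 -0.002]
 [-0.095  0.995  0.   ]
 [ 0.002  0.    -1.   ]]
```

View pics/m1.png

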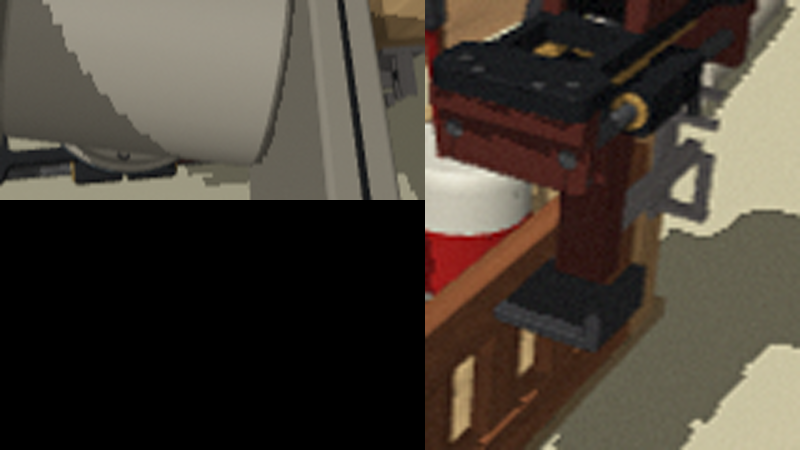

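The finger stands over the dish at about (590,280) in the side crop, close to the fin. I'll shift 2 mm towards the gate and descend.

```bash

python3 jog.py '[[-2,0,0,0,0,0],[0,0,4,0,0,0],[0,0,4,0,0,0],[0,0,4,0,0,0],[0,0,2,0,0,0]]'
python3 jog.py '[[0,0,2,0,0,0],[0,0,1,0,0,0],[0,0,1,0,0,0],[0,0,0,0,0,0]]'
python3 jog.py '[[0,0,1,0,0,0],[0,0,1,0,0,0],[0,0,0,0,0,0]]'
```

```text
t: 4.37
ee_pos: [593.0, -53.9, 155.4]
orientation: [0.142, -3.138, -0.0]
ft_force: [-0.1, 0.5, -0.3]
width: 0.6
grasp_force: 0.0
t: 4.7
ee_pos: [593.0, -53.9, 151.5]
orientation: [0.143, -3.138, -0.0]
ft_force: [0.8, 0.1, -0.5]
width: 0.5
grasp_force: 0.0
t: 4.95
ee_pos: [593.0, -53.9, 149.5]
orientation: [0.143, -3.138, -0.0]
ft_force: [-0.6, 0.4, -0.2]
width: 0.3
grasp_force: 0.0
```

```bash

for i in 1; do python3 jog.py '[[0,0,1,0,0,0],[0,0,0,0,0,0]]'|grep -E "ee_|ft"
python3 jog.py '[[0,0,1,0,0,0],[0,0,0,0,0,0]]'|grep -E "ee_|ft"
python3 jog.py '[[0,0,1,0,0,0],[0,0,0,0,0,0]]'|grep -E "ee_|ft"
python3 jog.py '[[0,0,1,0,0,0],[0,0,0,0,0,0]]'|grep -E "ee_|ft"
python3 jog.py '[[0,0,1,0,0,0],[0,0,0,0,0,0]]'|grep -E "ee_|ft"; done
```

```text
ee_pos: [593.0, -53.9, 148.5]
ft_force: [0.1, 0.2, 1.0]
ee_pos: [593.0, -53.9, 147.5]
ft_force: [-0.4, 0.6, -0.3]
ee_pos: [593.1, -53.9, 146.7]
ft_force: [0.5, 0.1, 2.1]
ee_pos: [593.1, -53.8, 145.7]
ft_force: [-0.4, 0.5, 2.3]
ee_pos: [593.1, -53.8, 144.6]
ft_force: [-0.4, 0.7, 2.2]
```

```bash

python3 jog.py '[[0,0,0.5,0,0,0],[0,0,0,0,0,0]]'|grep -E "ee_|ft"
python3 jog.py '[[0,0,0.5,0,0,0],[0,0,0,0,0,0]]'|grep -E "ee_|ft"
python3 jog.py '[[0,0,0.5,0,0,0],[0,0,0,0,0,0]]'|grep -E "ee_|ft"
python3 jog.py '[[0,0,0.3,0,0,0],[0,0,0,0,0,0]]'|grep -E "ee_|ft"
```

```text
ee_pos: [593.1, -53.8, 144.1]
ft_force: [-0.5, 0.9, 1.5]
ee_pos: [593.1, -53.8, 143.6]
ft_force: [-0.6, 1.6, 2.1]
ee_pos: [593.1, -53.8, 143.1]
ft_force: [-0.1, 1.2, 2.4]
ee_pos: [593.1, -53.8, 142.8]
ft_force: [-0.6, 1.3, 2.7]
```

```bash

python3 jog.py '[[0,0,0.5,0,0,0],[0,0,0,0,0,0]]'|grep -E "ee_|ft"
python3 jog.py '[[0,0,0.4,0,0,0],[0,0,0,0,0,0]]'|grep -E "ee_|ft"
```

```text
ee_pos: [593.1, -53.8, 142.3]
ft_force: [-1.1, 2.6, 1.9]
ee_pos: [593.1, -53.9, 141.9]
ft_force: [-1.5, 1.9, 2.6]
```

```bash
cat > g.py <<'E'
from workcell import ctrl
import sys
o=ctrl.get_obs();print(o["t"].__round__(2),o["ee_pos"].round(2),o["ft_force"].round(1));sys.exit(bool(o["ft_force"][2]>4.3))
E
python3 jog.py '[[0,0,0.4,0,0,0],[0,0,0,0,0,0]]' >/dev/null; python3 g.py &&
python3 jog.py '[[0,0,0.4,0,0,0],[0,0,0,0,0,0]]' >/dev/null; python3 g.py &&
python3 jog.py '[[0,0,0.4,0,0,0],[0,0,0,0,0,0]]' >/dev/null; python3 g.py &&
python3 jog.py '[[0,0,0.4,0,0,0],[0,0,0,0,0,0]]' >/dev/null; python3 g.py &&
python3 jog.py '[[0,0,0.4,0,0,0],[0,0,0,0,0,0]]' >/dev/null; python3 g.py &&
python3 jog.py '[[0,0,0.4,0,0,0],[0,0,0,0,0,0]]' >/dev/null; python3 g.py
```

```text
6.95 [593.16 -53.88 141.54] [-0.5  2.1  2.5]
7.12 [593.15 -53.87 141.12] [-1.5  2.2  2.5]
7.28 [593.13 -53.88 140.71] [-1.   2.2  1.8]
7.45 [593.12 -53.92 140.33] [-0.   2.9  2.4]
7.62 [593.13 -53.92 139.92] [0.1 1.2 2.6]
7.78 [593.14 -53.92 139.53] [0.1 2.5 2. ]
```

```bash

python3 jog.py '[[0,0,0.4,0,0,0],[0,0,0,0,0,0]]' >/dev/null; python3 g.py &&
python3 jog.py '[[0,0,0.4,0,0,0],[0,0,0,0,0,0]]' >/dev/null; python3 g.py &&
python3 jog.py '[[0,0,0.4,0,0,0],[0,0,0,0,0,0]]' >/dev/null; python3 g.py &&
python3 jog.py '[[0,0,0.4,0,0,0],[0,0,0,0,0,0]]' >/dev/null; python3 g.py &&
python3 jog.py '[[0,0,0.4,0,0,0],[0,0,0,0,0,0]]' >/dev/null; python3 g.py &&
python3 jog.py '[[0,0,0.4,0,0,0],[0,0,0,0,0,0]]' >/dev/null; python3 g.py &&
python3 jog.py '[[0,0,0.4,0,0,0],[0,0,0,0,0,0]]' >/dev/null; python3 g.py &&
python3 jog.py '[[0,0,0.4,0,0,0],[0,0,0,0,0,0]]' >/dev/null; python3 g.py
```

```text
7.95 [593.12 -53.92 139.11] [-0.2  1.9  1.5]
8.12 [593.12 -53.96 138.72] [-0.1  1.6  1.7]
8.28 [593.14 -53.96 138.4 ] [-1.1  1.   3.5]
8.45 [593.13 -53.96 138.18] [-1.   1.7  5.7]
8.45 [593.13 -53.96 138.18] [-1.   1.7  5.7]
8.45 [593.13 -53.96 138.18] [-1.   1.7  5.7]
8.45 [593.13 -53.96 138.18] [-1.   1.7  5.7]
8.45 [593.13 -53.96 138.18] [-1.   1.7  5.7]
```

```bash
sed -i 's/sys.exit.*/f=o["ft_force"];sys.exit(bool(f[2]>8 or abs(f[0])>6))/' g.py
python3 jog.py '[[1,0,-0.1,0,0,0],[1,0,0,0,0,0]]' >/dev/null; python3 g.py &&
python3 jog.py '[[1,0,0,0,0,0],[1,0,0,0,0,0]]' >/dev/null; python3 g.py &&
python3 jog.py '[[1,0,0,0,0,0],[0.5,0,0,0,0,0]]' >/dev/null; python3 g.py &&
python3 jog.py '[[0.5,0,0,0,0,0],[0.5,0,0,0,0,0]]' >/dev/null; python3 g.py
```

```text
8.62 [592.01 -54.12 138.45] [2.3 2.3 3.9]
8.78 [589.74 -54.14 138.4 ] [2.4 2.2 4.3]
8.95 [588.08 -54.26 138.41] [3.5 3.7 4.5]
9.12 [587.21 -54.43 138.46] [3.3 2.4 5.4]
```

```bash

python3 jog.py '[[0.5,0,0,0,0,0],[0.5,0,0,0,0,0]]' >/dev/null; python3 g.py &&
python3 jog.py '[[0.5,0,0,0,0,0],[0.5,0,0,0,0,0]]' >/dev/null; python3 g.py &&
python3 jog.py '[[0.5,0,0,0,0,0],[0.5,0,0,0,0,0]]' >/dev/null; python3 g.py &&
python3 jog.py '[[0.5,0,0,0,0,0],[0.5,0,0,0,0,0]]' >/dev/null; python3 g.py
python3 - <<'E'
from workcell import ctrl
import cv2
b=ctrl.get_image("side")["img"][140:260,330:450,::-1]
cv2.imwrite('pics/m2.png',cv2.resize(b,None,fx=5,fy=5,interpolation=2))
E
```

```text
9.28 [586.27 -54.54 138.46] [3.5 2.7 5.3]
9.45 [585.4 -54.5 138.5] [4.9 4.2 4.8]
9.62 [584.58 -54.33 138.52] [4.5 5.9 5.2]
9.78 [583.72 -54.16 138.55] [5.9 6.8 5.6]
```

View pics/m2.png

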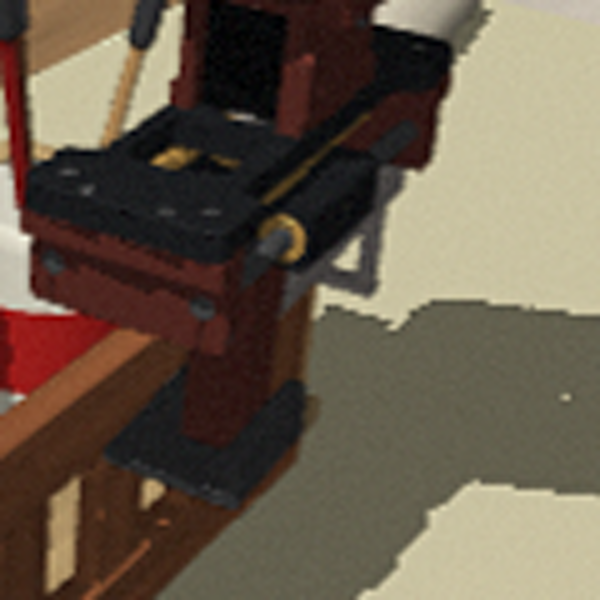

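The finger is against the fin with no sharp rise in the pull. The sideways force comes from the gate's arc, so I ease y and follow the arc.

```bash

python3 jog.py '[[0,0.5,0,0,0,0.01],[0,0.5,0,0,0,0.01]]' >/dev/null; python3 g.py &&
python3 jog.py '[[0.5,0.2,0,0,0,0.004],[0.5,0.2,0,0,0,0.004]]' >/dev/null; python3 g.py
python3 - <<'E'
from h import *
from workcell import ctrl
import cv2
b=ctrl.get_image("top")["img"][170:250,410:490,::-1]
cv2.imwrite('pics/m3.png',cv2.resize(b,None,fx=7,fy=7,interpolation=2))
E
```

```text
10.0 [583.24 -53.84 138.5 ] [1.9 1.1 4.7]
10.17 [582.19 -53.6  138.47] [3.5 2.  5.4]
```

View pics/m3.png

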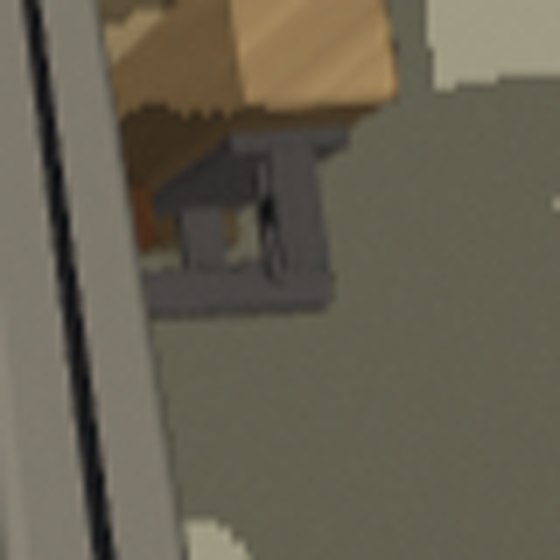

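The bar (crop row ~290) now stands about 10 mm forward of where it was, so it is passing over the lip. Keep following the arc.

```bash

python3 jog.py '[[0.7,0.25,0,0,0,0.005],[0.7,0.25,0,0,0,0.005]]' >/dev/null; python3 g.py &&
python3 jog.py '[[0.7,0.25,0,0,0,0.005],[0.7,0.25,0,0,0,0.005]]' >/dev/null; python3 g.py &&
python3 jog.py '[[0.7,0.25,0,0,0,0.005],[0.7,0.25,0,0,0,0.005],[0.7,0.25,0,0,0,0.005]]' >/dev/null; python3 g.py &&
python3 jog.py '[[0.7,0.25,0,0,0,0.005],[0.7,0.25,0,0,0,0.005],[0.7,0.25,0,0,0,0.005]]' >/dev/null; python3 g.py &&
python3 jog.py '[[0.7,0.25,0,0,0,0.005],[0.7,0.25,0,0,0,0.005],[0.7,0.25,0,0,0,0.005]]' >/dev/null; python3 g.py &&
python3 jog.py '[[0.7,0.25,0,0,0,0.005],[0.7,0.25,0,0,0,0.005],[0.7,0.25,0,0,0,0.005]]' >/dev/null; python3 g.py
```

```text
10.38 [580.6  -53.19 138.4 ] [2.5 2.1 4.5]
10.55 [578.13 -52.55 137.79] [0.7 2.3 3. ]
10.8 [576.16 -51.96 137.8 ] [1.7 3.  2.2]
11.05 [574.24 -51.34 137.97] [1.2 1.8 0.8]
11.3 [572.2  -50.64 138.04] [1.6 1.1 1.1]
11.55 [570.09 -49.88 138.05] [1.3 0.7 1.8]
```

The bar is clear of the tongue and the gate is at about 0.11 rad. Now the swing.

```bash

python3 jog.py '[[2.9,1,0,0,0,0.02],[4.4,1.5,0,0,0,0.03],[5.8,2,0,0,0,0.04],[5.8,2,0,0,0,0.04],[5.8,2,0,0,0,0.04]]' >/dev/null; python3 g.py &&
python3 jog.py '[[5.8,2,0,0,0,0.04],[5.8,2,0,0,0,0.04],[5.8,2,0,0,0,0.04],[5.8,2,0,0,0,0.04],[5.8,2,0,0,0,0.04]]' >/dev/null; python3 g.py
python3 -c "
from workcell import ctrl;import numpy as np
o=ctrl.get_obs();r=o['ee_pos'][:2]-[620.7,94.7];print(np.hypot(*r),.0898-1.883-np.arctan2(r[1],r[0]),o['orientation'])"
```

```text
11.97 [546.61 -39.13 138.32] [3.8 2.4 2.4]
12.38 [521.85 -21.76 138.54] [3.9 2.2 1.9]
152.75212433547466 0.4813880342854848 [6.08426664e-01 3.07947230e+00 1.02275817e-03]
```

```bash

python3 jog.py '[[7.2,2.5,0,0,0,0.05],[8.6,3.1,0,0,0,0.06],[8.6,3.1,0,0,0,0.06],[8.6,3.1,0,0,0,0.06],[8.6,3.1,0,0,0,0.06]]' >/dev/null; python3 g.py &&
python3 jog.py '[[8.6,3.1,0,0,0,0.06],[8.6,3.1,0,0,0,0.06],[8.6,3.1,0,0,0,0.06],[8.6,3.1,0,0,0,0.06],[8.6,3.1,0,0,0,0.06]]' >/dev/null; python3 g.py
python3 -c "
from workcell import ctrl;import numpy as np
o=ctrl.get_obs();r=o['ee_pos'][:2]-[620.7,94.7];print(np.hypot(*r),(.0898-1.883-np.arctan2(r[1],r[0]))%6.2832,o['orientation'],o['qpos'])"
```

```text
12.8 [493.3   11.17 138.77] [5.1 0.5 1.8]
13.22 [474.75  52.63 138.87] [ 7.2 -0.8  2.5]
151.89062140877988 1.067716748734677 [1.47768605 2.76762199 0.0033389 ] [ 8.57869189e-02  3.65299686e-01  2.02341422e+00 -7.31733246e-04
  7.48206174e-01 -5.03647858e-01]
```

```bash

python3 jog.py '[[7.2,2.8,0,0,0,0.05],[7.2,2.8,0,0,0,0.05],[7.2,2.8,0,0,0,0.05],[7.2,2.8,0,0,0,0.05],[7.2,2.8,0,0,0,0.05]]' >/dev/null; python3 g.py; python3 jog.py '[[5.8,2.2,0,0,0,0.04],[5.8,2.2,0,0,0,0.04],[4.4,1.6,0,0,0,0.03],[2.9,1.1,0,0,0,0.02],[0,0,0,0,0,0]]' >/dev/null; python3 g.py
python3 -c "
from workcell import ctrl;import numpy as np
o=ctrl.get_obs();r=o['ee_pos'][:2]-[620.7,94.7];print(np.hypot(*r),(.0898-1.883-np.arctan2(r[1],r[0]))%6.2832,o['orientation'],o['qpos'])"
```

```text
13.63 [469.34  90.7  138.66] [ 3.9 -2.2  3. ]
14.05 [470.17 111.13 138.43] [2.3 0.2 2.6]
151.42701856218056 1.4571423815799607 [1.97218822e+00 2.44397170e+00 1.76418478e-03] [ 2.07573717e-01  3.73807302e-01  2.01023298e+00 -2.37335645e-04
  7.55969673e-01 -5.10872531e-03]
```

```bash

python3 jog.py '[[0,0,-2,0,0,0],[-2,0,-2,0,0,0],[-2,0,-3,0,0,0],[0,0,-4,0,0,0],[0,0,-5,0,0,0]]'
python3 jog.py '[[0,0,-15,0,0,0],[0,0,-30,0,0,0],[0,0,-30,0,0,0],[0,0,-30,0,0,0],[0,0,-30,0,0,0]]'
python3 jog.py '[[30,0,-10,0,0,0],[35,0,0,0,0,0],[35,0,0,0,0,0],[35,0,0,0,0,0],[0,0,0,0,0,0]]'
python3 - <<'E'
from workcell import ctrl
import cv2,numpy as np
a=ctrl.get_image("top")["img"][:,:,::-1];b=ctrl.get_image("side")["img"][:,:,::-1]
cv2.imwrite('pics/m4.png',np.hstack([cv2.resize(a[100:400,150:500],None,fx=1.1,fy=1.1),cv2.resize(b[100:400,200:550],None,fx=1.1,fy=1.1)]))
E
```

```text
t: 14.47
ee_pos: [469.7, 106.4, 154.1]
orientation: [-1.971, -2.445, 0.002]
ft_force: [0.1, -0.4, 0.7]
width: 0.7
grasp_force: 0.0
t: 14.88
ee_pos: [469.8, 106.6, 290.7]
orientation: [-1.971, -2.446, 0.001]
ft_force: [1.2, 0.1, 0.2]
width: 0.8
grasp_force: 0.0
t: 15.3
ee_pos: [440.5, 242.9, 299.7]
orientation: [-1.967, -2.449, -0.002]
ft_force: [-0.6, -0.5, 0.7]
width: 0.3
grasp_force: 0.0
```

View pics/m4.png

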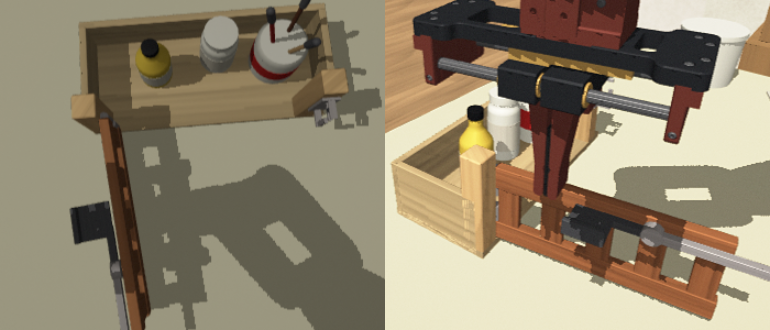

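The top view (left half) shows the gate square to the front, running from (105,115) to (135,330). The bar is level along it, the bottles and pot are unmoved, and the gripper is clear.

```bash
python3 -c "
from workcell import ctrl
print(ctrl.close_job())"
```

```text
the job is handed in; nothing more can be done
None
```

The gate stands open at about 1.45 rad by my estimate, with the latch bar dropped back to level, the bottles and brush pot where they were, and the arm clear; I handed the job in at about 15 s, and no verdict was returned.

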